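# Put the nested lids on the button-cell tin and hold the cover off its slots

### The arm

A 6-joint arm with a two-finger parallel gripper is mounted at the origin on the work surface. World frame = base frame: x ahead of the robot, y to its left, z up, the work surface at z = 0. Lengths are in mm, angles in rad, forces in N, time in s.
With the tool pointing down it reaches from about 300 to 875 mm from the base axis. Payload 4.2 kg.
Tool frame: the origin (TCP) lies midway between the tips of the shut fingers; the grasp point (between the pads) lies 19 mm behind it; z points along the fingers, y is the line along which they close (so a half turn about z gives the same grasp; the last joint's range is limited). The gripper opens to 85 mm and grips with 20 to 120 N. Pads are 22 mm wide; open, the fingers measure 114 mm over their backs; the gripper's body (76 mm by 85 mm) begins 54 mm behind the grasp point. The pads swing forward as they close: fully open they stand 13 mm farther back than shut.
Start: joints at [1.167, 0.32, 1.565, -0, 1.257, -0.02], TCP at [215.311, 533.185, 197.238] pointing down, gripper open.
Joint ranges: [-3.11, 3.11], [-0.84, 2.01], [0.21, 2.61], [-1.34, 4.49], [0.05, 2.63], [-2.56, 2.56]. Speed limits (rad/s): [2.57, 2.57, 3.14, 3.14, 3.14, 3.14].

### API

Orientations are given as a unit quaternion [x, y, z, w].
In Python, from cell import robot gives the robot as it stands.
- The arm moves only by the tool jog_arm, never from a script. Its argument "commands" is a list of rows, each a list of 5 numbers: the shift along the tool's x, y, z in mm, then the turn about the tool's z in rad, then the finger opening in mm, from 0 to 85.4. A call has 1 to 5 rows; each row shifts and turns the commanded pose from where the row before left it, along the tool's axes as they then stand; what a row does not reach is not made up. A row lasts 1/12 s, in which the tool goes at most 41.7 mm and 7.16 degrees, less where a joint would pass 70% of its speed; a pose out of reach is approached as far as the arm can. A call with a gripper value outside its range is refused whole. The fingers move at their own pace and stop on an object; the grip force is fixed at half the most. Time passes only in rows, so rows that do not move let the fingers close. It gives the time, the measured TCP pose, the force, the opening and the grip force at its end, in the units of the state.
- robot.read_state(): the state, without advancing time (a new reading comes with each control period).
- robot.get_image(name): name is "scene" or "top"; returns (picture, depth): 400x640x3 uint8, blue, green, red; 400x640 float32, mm along the optical axis (not along the pixel's ray), 0 where there is no reading.
- robot.calibration(name): a dict with "intrinsics" (3x3 intrinsics, pixels), "extrinsics" (4x4, takes a point from camera to world coordinates). Camera axes: x right, y up, looking along -z (the intrinsics and any distortion apply to the point x, -y, -z); pixel columns grow to the right and rows downward; lengths in mm; the calibration is good to about 2 mm. A picture is of the moment at which its call begins. calibration takes no time and is no camera call.
- robot.hand_in(): hands the job in; it is judged then, once.
Trained networks look in the newest picture that a camera, given by its name, has taken for a name from the list of things; names that differ only in an ending like _2 or _b are one class to them, and where a whole thing is asked for, a point or a joint stands for the part that bears it (a point fixed in the world has none). Each returns a list of dicts, best first, with "confidence" (0 to 1); they miss things now and then, are a little off and sometimes report something else, mostly with a low value. They report only what shows in the picture. A call takes as long as a camera call.
- robot.recognise(thing, camera): "rect" ([left, top, width, height] in pixels, round what is visible of it).
- robot.spot_point(thing, camera): "location" ([column, row] in pixels: a listed point, or the origin of a listed thing).
The state is a dict: "clock": time; "qpos": joint angles; "joint_vel": joint speeds; "joint_torque": joint torques, N m; "tool_pos": TCP position; "orientation": TCP orientation; "force": force on the tool from outside, world axes, zero at the start; "wrist_torque": the same for the moment, N m; "width": finger opening in mm; "finger_force": force on a finger pad.
Only numpy, scipy, OpenCV 4.12 (cv2) and the standard library are available. Lean on these libraries where they do the work, as an engineer would, in place of code of your own. Each camera call takes 0.05 s, during which the arm holds its last target. There are 200 camera calls.

### The job

Pick up the nested pair of lids by the inner lid's post, carry the two together to the open tin and lower them onto it until the inner lid is fully home in the tin's mouth, and only then let go of the post. Then take the outer lid and lift it off alone, leaving the slotted inner lid closed on the tin, so that I can drop used cells through the slots. Finish while still holding the outer lid level above the tin, at least 5 cm clear of the top of the post, and leave the tin and the other things on the shelf where they stand.

Things in the scene. Friction and masses are not known exactly. Their poses are not given: they have to be found in the camera images.
- tin_mouth (a point): Open rectangular tin of bare metal, loose, about 0.9 kg: outside 102 (x) x 48 (y) x 60 mm tall, walls 3 mm (mouth 96 x 42 mm), used cells on its floor. The point is the centre of the mouth in the plane of the rim, 60 mm above the shelf; x along the long side, z up. Half a turn about z makes no difference.
- post (a point): Square upright post, 16 x 16 mm, in the middle of the white plastic inner lid (0.12 kg). It passes through the outer lid's hole and sticks out 32 mm above it. The point is the middle of this free part: 16 mm below the post's top, 16 mm above the outer lid's top face, 40 mm above the inner lid's foot, which stands on the shelf at first. x along the lid's long side, z up.
- inner_seat (a point): Inner lid: plate 106 (x) x 52 (y) x 8 mm with two slots; below it a rim 90 x 36 mm, 10 mm deep, that enters the tin's mouth (3 mm play each side; its lowest 4 mm stepped in 1.5 mm). The point is the centre of the plate's underside, 30 mm below point post; when fully home it coincides with point tin_mouth. x along the long side, z up; half a turn makes no difference.
- cover (a point): Outer lid of bare metal, 116 (x) x 62 (y) x 13 mm, 0.11 kg, resting over the inner lid: top 6 mm thick with a 24 mm square hole for the post, skirt 7 mm deep with 2 mm play round the inner plate, ending 1 mm above that plate's underside; lifts off freely. The point is its centre, half-way up: 22.5 mm below point post when nested, 72.5 mm above it when 5 cm clear. x along its long side, z up.
- red_bin: Bystander: round red plastic bin with a ribbed screw-top lid, 104 mm across, 109 mm tall; origin at the centre of its underside. Leave alone.
- bowl: Bystander: white ceramic bowl of button cells, 110 mm across, 42 mm tall; origin at the centre of its underside. Leave alone.
- bulb: Bystander: compact fluorescent bulb standing in a clear plastic sleeve 50 x 50 x 125 mm; origin at the centre of its underside. Leave alone.
- torch: Bystander: white torch standing on its head, 52 mm across, 130 mm tall; origin at the centre of its underside. Leave alone.

How it is judged (in metres and radians):
On the way, in this order (a step that is already met when the one before it is completed fails the run):
1. both lids are lifted off the shelf together, still nested (height (world z) of post above 0.08 m and z of cover in the frame of post below -0.0185 m and horizontal distance between cover and post below 0.006 m), for 0.2 s.
2. the lids are lowered, in the gripper, until the inner lid is within 4 mm of fully home in the tin, the outer lid still nested (z of post in the frame of tin_mouth below 0.034 m and horizontal distance between post and tin_mouth below 0.006 m and angle between the x axis of post and the x axis of tin_mouth, either way round below 0.1 rad and angle between post's own z axis and vertical below 0.05 rad and z of cover in the frame of post below -0.0185 m and horizontal distance between cover and post below 0.006 m and contact force between the fingers and inner_lid above 0.5 N), for 0.05 s.
3. the post is let go with the inner lid fully home in the tin and the outer lid still nested (z of post in the frame of tin_mouth below 0.0325 m and horizontal distance between post and tin_mouth below 0.006 m and angle between the x axis of post and the x axis of tin_mouth, either way round below 0.1 rad and angle between post's own z axis and vertical below 0.05 rad and z of cover in the frame of post below -0.0185 m and horizontal distance between cover and post below 0.006 m and contact force between the fingers and inner_lid below 0.1 N), for 0.2 s.
At the end, for the whole second after the job is handed in: Inner lid home in the tin (2.5 mm height, 6 mm, 0.1 rad yaw, 0.05 rad tilt), at rest, untouched by the robot; outer lid held at rest by the gripper, level to 0.2 rad, within 30 mm of the post's axis, 70 mm above the post's middle, touching neither lid nor tin; tin upright, moved under 20 mm (z of post in the frame of tin_mouth below 0.0325 m and horizontal distance between post and tin_mouth below 0.006 m and angle between the x axis of post and the x axis of tin_mouth, either way round below 0.1 rad and angle between post's own z axis and vertical below 0.05 rad and linear speed of inner_lid below 0.02 m/s and contact force between each of the arm, the fingers and inner_lid below 0.1 N and z of cover in the frame of post above 0.07 m and horizontal distance between cover and post below 0.03 m and angle between cover's own z axis and vertical below 0.2 rad and linear speed of outer_lid below 0.03 m/s and contact force between the fingers and outer_lid above 0.5 N and contact force between outer_lid and inner_lid below 0.05 N and contact force between outer_lid and tin below 0.05 N and distance of tin_mouth from where it was at the start of the episode below 0.02 m and angle between tin_mouth's own z axis and vertical below 0.1 rad); the arm keeps its last pose, push and grip.
It fails at once if the outer lid is parted from the inner lid (more than 12 mm) while the inner lid is not fully home in the tin (z of cover in the frame of post above -0.0105 m and not (z of post in the frame of tin_mouth below 0.0325 m and horizontal distance between post and tin_mouth below 0.006 m and angle between the x axis of post and the x axis of tin_mouth, either way round below 0.1 rad and angle between post's own z axis and vertical below 0.05 rad)).
It fails at once if the tin is shifted more than 20 mm or tipped (distance of tin_mouth from where it was at the start of the episode above 0.02 m or angle between tin_mouth's own z axis and vertical above 0.2 rad).
It fails at once if the red bin, bowl, bulb or torch is shifted more than 20 mm or tipped (distance of any of red_bin, bowl, bulb, torch from where it was at the start of the episode above 0.02 m or angle between any of red_bin, bowl, bulb, torch's own z axis and vertical above 0.3 rad).
It also fails if it takes over 48 s, if anything falls off the work surface, if the arm or the gripper's body presses on something with over 40 N, if the wrist force passes 120 N, or if a joint passes its speed limit or range.

## Working session

There is one attempt and no reset: what is moved stays moved. The work goes in short steps, Python scripts to look and compute and a tool call to move; the robot and the scene stay as the last step left them, time stands still between calls to the robot, and variables do not carry over. Pictures are saved under pics/ and viewed, at most 10 in all, crops included, and the job is handed in when it is done.

Besides the shell and the picture viewer there is one more tool, called after ">>>" as name(argument=value, ...), one argument or row to a line, values as JSON. jog_arm: Moves the arm, as the interface text tells. Its arguments: {"type":"object","properties":{"commands":{"type":"array","items":{"type":"array","items":{"type":"number"}}}},"required":["commands"]}

```bash
mkdir -p pics
cat > h.py <<'E'
import numpy as np, cv2
from cell import robot
def cal(n):
    c=robot.calibration(n); return np.array(c["intrinsics"]),np.array(c["extrinsics"])
def back(n,u,v,d):
    K,E=cal(n); u,v,d=map(np.asarray,(u,v,d))
    x=(u-K[0,2])/K[0,0]*d; y=(v-K[1,2])/K[1,1]*d
    return (np.stack([x,-y,-d,np.ones_like(d*1.)],-1)@E.T)[...,:3]
def cloud(n,dep):
    v,u=np.mgrid[:dep.shape[0],:dep.shape[1]]; return back(n,u,v,dep)
def onz(n,u,v,z):
    a=back(n,u,v,1.);E=cal(n)[1];o=E[:3,3];r=a-o
    return o+r*(z-o[2])/r[2]
E
python3 - <<'E'
from h import *
s=robot.read_state(); print({k:np.round(s[k],3) for k in s})
for n in("scene","top"):
    im,d=robot.get_image(n); cv2.imwrite(f"pics/{n}0.png",im); np.save(n+"0.npy",d)
    print(n,cal(n)[0].round(1).tolist(),cal(n)[1].round(3).tolist(),(d>0).mean())
    for t,z in(("tin_mouth",60),("post",40),("inner_seat",10),("cover",17.5)):
        for r in robot.spot_point(t,n)[:2]:
            print(t,r["confidence"],np.round(r["location"]),onz(n,*r["location"],z).round(1))
E
```

```text
{'clock': np.float64(0.0), 'qpos': array([ 1.167,  0.32 ,  1.566, -0.   ,  1.257, -0.02 ]), 'joint_vel': array([ 0.002, -0.001,  0.   ,  0.001, -0.   ,  0.   ]), 'joint_torque': array([ 1.0000e-03, -4.1553e+01, -2.3417e+01,  0.0000e+00,  8.0000e-03,
       -0.0000e+00]), 'tool_pos': array([215.089, 532.669, 196.382]), 'orientation': array([ 0.191,  0.982, -0.001, -0.   ]), 'force': array([ 0.581, -0.329, -0.744]), 'wrist_torque': array([-0.023,  0.013, -0.041]), 'finger_force': np.float64(0.0), 'width': np.float64(85.172)}
scene [[456.3, 0.0, 322.1], [0.0, 456.3, 204.6], [0.0, 0.0, 1.0]] [[0.88, -0.351, 0.321, 1047.399], [0.475, 0.675, -0.564, -730.362], [-0.019, 0.649, 0.761, 1075.534], [0.0, 0.0, 0.0, 1.0]] 0.99607421875
tin_mouth 0.83 [302. 165.] [483.6 140.5  60. ]
post 0.72 [180. 314.] [ 465.5 -440.3   40. ]
post 0.44 [240. 245.] [ 479.1 -196.5   40. ]
inner_seat 0.61 [243. 251.] [ 482.  -196.4   10. ]
cover 0.85 [241. 250.] [ 479.9 -199.8   17.5]
top [[509.5, 0.0, 321.5], [0.0, 509.5, 191.2], [0.0, 0.0, 1.0]] [[0.03, 0.973, -0.229, 267.37], [-1.0, 0.03, -0.004, -3.972], [0.003, 0.229, 0.974, 1653.048], [0.0, 0.0, 0.0, 1.0]] 0.99605859375
tin_mouth 0.81 [276. 238.] [486.2 142.   60. ]
post 0.63 [378. 241.] [ 489.6 -181.1   40. ]
inner_seat 0.52 [380. 242.] [ 491.3 -189.6   10. ]
cover 0.96 [380. 244.] [ 483.5 -190.4   17.5]
```

Run:
```python
from h import *
a=cv2.imread("pics/scene0.png"); b=cv2.imread("pics/top0.png")
A=cv2.resize(a[120:320,120:440],(800,500)) ;B=cv2.resize(b[150:350,200:520],(800,500))
cv2.imwrite("pics/sA.png",A);cv2.imwrite("pics/tB.png",B)
d=np.load("top0.npy");P=cloud("top",d);d2=np.load("scene0.npy");P2=cloud("scene",d2)
for nm,c,R in(("lids",(485,-190),85),("tin",(485,141),75)):
  for n,Q in(("top",P),("scene",P2)):
    m=(np.hypot(Q[...,0]-c[0],Q[...,1]-c[1])<R)
    for lo,hi in((8,13),(17,32),(44,56.5),(52,68)):
        k=m&(Q[...,2]>lo)&(Q[...,2]<hi)
        if k.sum()>4:
            q=Q[k][:,:3]; r=cv2.minAreaRect(q[:,:2].astype(np.float32)); print(nm,n,lo,hi,k.sum(),np.round(q.mean(0),1),np.round(np.median(q[:,2]),1),[np.round(x,1) for x in r])
```

```text
lids top 8 13 25 [ 485.5 -186.7    9.6] 9.6 [array([ 487.4, -201.8]), array([157.5, 143. ]), np.float64(8.8)]
lids top 17 32 621 [ 481.8 -192.    23.3] 23.1 [array([ 482.5, -192.2]), array([ 61.5, 117.6]), np.float64(57.0)]
lids top 44 56.5 19 [ 481.2 -192.    52.4] 53.0 [array([ 481.6, -192.9]), array([13.2, 16.4]), np.float64(46.1)]
lids top 52 68 23 [ 482.4 -192.3   57. ] 56.3 [array([ 482. , -191.4]), array([14.7, 15.6]), np.float64(56.4)]
lids scene 8 13 14 [ 523.1 -217.6   11.1] 11.5 [array([ 509. , -173.7]), array([ 52.5, 141.2]), np.float64(19.0)]
lids scene 17 32 722 [ 487.  -195.6   23.6] 23.6 [array([ 483.8, -192.5]), array([ 62.4, 120.7]), np.float64(56.4)]
lids scene 44 56.5 31 [ 485.6 -194.4   52.1] 53.4 [array([ 483.6, -192.7]), array([15.8, 17.7]), np.float64(60.1)]
lids scene 52 68 32 [ 484.6 -193.6   55.4] 55.3 [array([ 483.8, -192.3]), array([15.8, 17.9]), np.float64(52.8)]
tin top 8 13 105 [486.  139.7  10.3] 10.2 [array([483.8, 133.8]), array([133.9, 101.6]), np.float64(24.0)]
tin top 17 32 88 [488.1 144.   22.5] 21.0 [array([484.8, 142.8]), array([47. , 98.6]), np.float64(49.5)]
tin top 44 56.5 69 [485.7 144.1  51.4] 51.7 [array([485.1, 144. ]), array([ 49.1, 102.1]), np.float64(50.4)]
tin top 52 68 107 [487.6 142.8  58.4] 58.1 [array([485.2, 144.4]), array([ 48.7, 101.5]), np.float64(50.2)]
tin scene 8 13 57 [484.7 144.2  10.6] 10.5 [array([486.5, 142.4]), array([ 47.2, 106.6]), np.float64(49.0)]
tin scene 17 32 131 [487.7 142.5  23.3] 22.8 [array([485.6, 143. ]), array([ 48.8, 105.9]), np.float64(51.4)]
tin scene 44 56.5 139 [488.  144.1  50.6] 50.8 [array([486.3, 143.7]), array([ 49.8, 106.5]), np.float64(50.4)]
tin scene 52 68 145 [487.1 142.7  57.5] 57.3 [array([486.4, 143.8]), array([ 49.7, 106.5]), np.float64(50.4)]
```

View pics/tB.png

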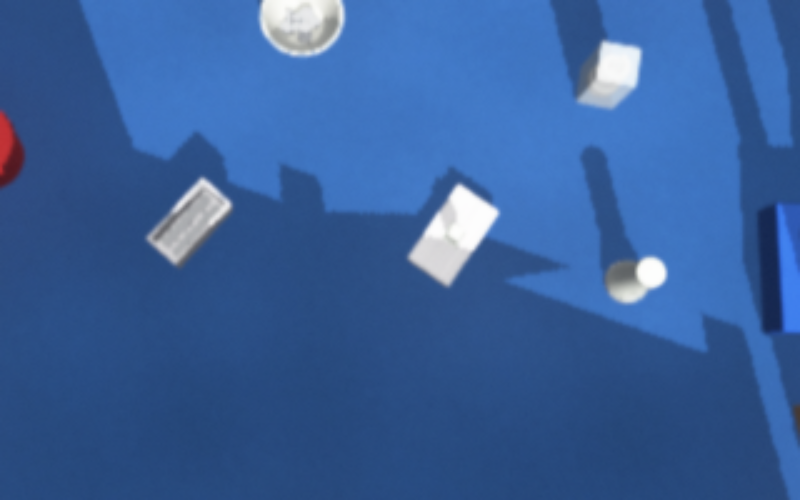

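View pics/scene0.png

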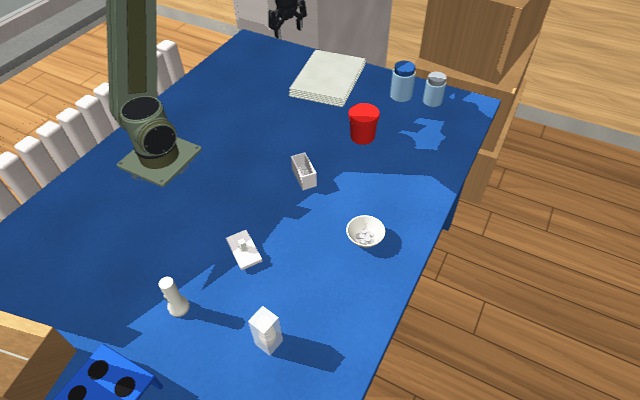

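The top view shows the tin at about (276, 238) and the nested lids at about (380, 242). The scene view shows them at (303, 170) and (242, 248). Both have clear space around them, and the depth sizes match the given ones. From depth, the lids are at (483, -192) with the long axis at -33.3°, and the tin is at (486, 144) at -39.7°. I'm moving above the lids now.

>>> jog_arm(
  commands=[
    [0, 0, 0, 0.1, 85],
    [0, 0, 0, 0.097, 85],
    [-31, -23, 0, 0, 85],
    [-31, -23, 0, 0, 85],
    [-31, -23, 0, 0, 85],
  ],
)

```text
clock: 0.92
tool_pos: [255.3, 423.4, 196.9]
orientation: [0.285, 0.958, -0.0, 0.0]
force: [1.4, -0.8, -0.6]
width: 84.8
finger_force: 0.0
```

>>> jog_arm(
  commands=[
    [-31, -23, 0, 0, 85],
    [-31, -23, 0, 0, 85],
    [-31, -23, 0, 0, 85],
    [-31, -23, 0, 0, 85],
    [-31, -23, 0, 0, 85],
  ],
)

```text
clock: 1.33
tool_pos: [321.9, 241.6, 197.5]
orientation: [0.286, 0.958, 0.0, 0.0]
force: [0.9, -0.3, 0.7]
width: 84.7
finger_force: 0.0
```

>>> jog_arm(
  commands=[
    [-31, -23, 0, 0, 85],
    [-31, -23, 0, 0, 85],
    [-31, -23, 0, 0, 85],
    [-31, -23, 0, 0, 85],
    [-31, -23, 0, 0, 85],
  ],
)

```text
clock: 1.75
tool_pos: [388.4, 60.2, 197.6]
orientation: [0.286, 0.958, 0.0, 0.001]
force: [0.8, 1.0, 0.4]
width: 85.0
finger_force: 0.0
```

>>> jog_arm(
  commands=[
    [-31, -23, 0, 0, 85],
    [-31, -23, 0, 0, 85],
    [-31, -23, 0, 0, 85],
    [-31, -23, 0, 0, 85],
    [0, 0, 0, 0, 85],
  ],
)

```text
clock: 2.17
tool_pos: [443.8, -88.5, 197.4]
orientation: [0.289, 0.957, -0.001, 0.002]
force: [0.7, 0.0, 0.6]
width: 84.5
finger_force: 0.0
```

>>> jog_arm(
  commands=[
    [0, 0, 25, 0, 50],
    [0, 0, 25, 0, 50],
    [0, 0, 0, 0, 50],
    [0, 0, 0, 0, 50],
  ],
)

```text
clock: 2.5
tool_pos: [440.5, -82.4, 146.7]
orientation: [0.286, 0.958, -0.0, -0.001]
force: [0.5, 0.1, 0.0]
width: 49.7
finger_force: 0.0
```

>>> jog_arm(
  commands=[
    [-32, -23, 0, 0, 50],
    [-32, -23, 0, 0, 50],
    [-32, -23, 0, 0, 50],
    [0, 0, 35, 0, 50],
    [0, 0, 25, 0, 50],
  ],
)

```text
clock: 2.92
tool_pos: [486.6, -195.6, 88.6]
orientation: [0.287, 0.958, -0.0, 0.003]
force: [-0.8, 0.6, -0.9]
width: 50.2
finger_force: 0.0
```

>>> jog_arm(
  commands=[
    [0, 0, 0, 0, 50],
    [0, 0, 0, 0, 50],
  ],
)

```text
clock: 3.08
tool_pos: [484.0, -192.9, 87.9]
orientation: [0.286, 0.958, 0.0, -0.0]
force: [0.2, -0.2, 0.3]
width: 50.0
finger_force: 0.0
```

```bash
cat >> h.py <<'E'
def st(k=1):
    s=robot.read_state();q=s["orientation"];yaw=2*np.degrees(np.arctan2(q[1],q[0]))
    return np.array(s["tool_pos"]),yaw,s
def to(x,y,z=None,yaw=None):
    p,w,s=st(); w2=w if yaw is None else yaw
    c,n=np.cos(np.radians(w2)),np.sin(np.radians(w2)); d=np.array([x,y])-p[:2]
    print("tcp",p.round(1),"yaw",round(w,2),"turn",round(np.radians(w-w2),4),"tx,ty",(d@[c,n]).round(1),(d@[n,-c]).round(1),"tz",None if z is None else round(p[2]-z,1),"t",round(s["clock"],2),"F",np.round(s["force"],1))
def rects(n,d,c,R,bands):
    Q=cloud(n,d);m=np.hypot(Q[...,0]-c[0],Q[...,1]-c[1])<R
    for lo,hi in bands:
        k=m&(Q[...,2]>lo)&(Q[...,2]<hi)
        if k.sum()>4:
            r=cv2.minAreaRect(Q[k][:,:2].astype(np.float32));print(n,lo,hi,k.sum(),[np.round(x,1) for x in r])
E
python3 - <<'E'
from h import *
to(482.8,-192.3,28,146.7)
ims=[]
for n in("top","scene"):
    im,d=robot.get_image(n); 
    rects(n,d,(483,-192),80,[(17,30)])
    K,E=cal(n);p=np.linalg.inv(E)@np.array([483,-192,50,1]);u=int(K[0,0]*p[0]/-p[2]+K[0,2]);v=int(K[1,1]*-p[1]/-p[2]+K[1,2])
    ims.append(cv2.resize(im[v-50:v+50,u-50:u+50],(400,400),interpolation=cv2.INTER_CUBIC));print(u,v)
cv2.imwrite("pics/c1.png",np.hstack(ims))
E
```

```text
tcp [ 484.  -192.9   87.9] yaw 146.75 turn 0.0008 tx,ty 1.4 -0.1 tz 59.9 t 3.08 F [ 0.2 -0.2  0.3]
top 17 30 32 [array([ 482.1, -200.9]), array([46. , 19.7]), np.float64(70.0)]
381 242
scene 17 30 707 [array([ 483.8, -192.4]), array([ 62.6, 120.1]), np.float64(56.3)]
242 242
```

View pics/c1.png

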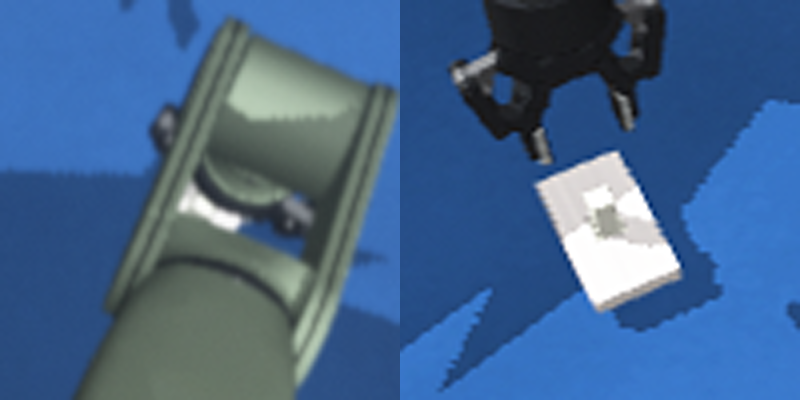

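The top view is blocked by the arm. In the scene crop, the open fingers straddle the lid's short axis directly above the post, which is at crop pixel (605, 210). I'll descend and close.

>>> jog_arm(
  commands=[
    [1, 0, 25, 0, 50],
    [0, 0, 20, 0, 50],
    [0, 0, 10, 0, 50],
    [0, 0, 4, 0, 50],
    [0, 0, 0, 0, 50],
  ],
)

```text
clock: 3.6
tool_pos: [483.5, -192.6, 28.8]
orientation: [0.286, 0.958, -0.0, 0.0]
force: [0.2, -0.5, -0.2]
width: 49.8
finger_force: 0.0
```

>>> jog_arm(
  commands=[
    [0, 0, 0, 0, 30],
    [0, 0, 0, 0, 20],
    [0, 0, 0, 0, 8],
    [0, 0, 0, 0, 5],
    [0, 0, 0, 0, 5],
  ],
)

```text
clock: 4.02
tool_pos: [483.2, -192.8, 28.7]
orientation: [0.286, 0.958, -0.0, 0.0]
force: [0.7, 0.2, -0.9]
width: 4.7
finger_force: 0.0
```

>>> jog_arm(
  commands=[
    [0, 0, 0, 0, 5],
    [0, 0, 0, 0, 5],
    [0, 0, 0, 0, 5],
    [0, 0, 0, 0, 5],
  ],
)

```text
clock: 4.35
tool_pos: [482.9, -192.6, 28.1]
orientation: [0.286, 0.958, 0.0, -0.0]
force: [0.3, -0.6, 0.9]
width: 5.0
finger_force: 0.0
```

The fingers closed to 5 mm with no force, so they missed the post. I'll look before doing anything else.

Run:
```python
from h import *
im,d=robot.get_image("scene")
rects("scene",d,(483,-192),80,[(17,30)])
u,v=242,238
a=cv2.resize(im[v-35:v+35,u-35:u+35],(560,560),interpolation=cv2.INTER_CUBIC)
cv2.imwrite("pics/c2.png",a)
Q=cloud("scene",d);P0=cloud("scene",np.load("scene0.npy"))
for P in(P0,Q):
    k=(np.hypot(P[...,0]-483,P[...,1]+192)<45)&(P[...,2]>27)&(P[...,2]<70)
    v,u=np.nonzero(k)
    if P is P0: print(np.c_[u,v,P[k].round(0)].astype(int).tolist())
```

```text
scene 17 30 609 [array([ 483.4, -192.3]), array([ 62.4, 123.1]), np.float64(56.6)]
[[241, 235, 454, -161, 28], [239, 236, 451, -167, 29], [246, 236, 469, -158, 28], [249, 237, 478, -156, 28], [250, 237, 481, -155, 28], [234, 238, 442, -179, 28], [235, 238, 445, -178, 28], [238, 238, 452, -174, 28], [239, 238, 455, -173, 28], [241, 239, 477, -187, 55], [242, 239, 481, -187, 57], [243, 239, 484, -186, 59], [249, 239, 483, -163, 30], [239, 240, 477, -195, 59], [240, 240, 479, -193, 59], [241, 240, 480, -191, 58], [242, 240, 481, -188, 53], [243, 240, 487, -190, 60], [244, 240, 484, -184, 51], [233, 241, 446, -189, 28], [239, 241, 478, -197, 58], [240, 241, 478, -194, 55], [241, 241, 482, -193, 56], [242, 241, 483, -191, 54], [243, 241, 485, -189, 53], [244, 241, 489, -190, 56], [245, 241, 491, -188, 56], [247, 241, 482, -171, 29], [239, 242, 476, -197, 52], [240, 242, 481, -197, 56], [241, 242, 482, -195, 54], [242, 242, 485, -194, 54], [243, 242, 489, -194, 58], [244, 242, 490, -191, 54], [245, 242, 494, -191, 57], [251, 242, 493, -168, 27], [239, 243, 476, -198, 48], [240, 243, 483, -
[... 983 characters left out ...]
246, 247, 494, -192, 34], [235, 248, 464, -206, 27], [241, 248, 486, -204, 40], [242, 248, 486, -200, 34], [243, 248, 489, -200, 36], [244, 248, 487, -194, 27], [245, 248, 489, -193, 27], [246, 248, 493, -192, 29], [256, 248, 517, -178, 27], [242, 249, 485, -201, 30], [243, 249, 487, -199, 28], [244, 249, 490, -198, 29], [245, 249, 494, -198, 31], [249, 249, 502, -191, 29], [242, 250, 487, -203, 29], [252, 250, 511, -190, 28], [236, 251, 473, -213, 27], [242, 252, 490, -208, 28], [248, 253, 507, -203, 28], [251, 253, 514, -199, 27], [243, 254, 496, -213, 28], [250, 256, 517, -209, 27], [244, 257, 505, -220, 28], [245, 257, 508, -219, 30], [240, 258, 497, -227, 28], [241, 258, 499, -226, 28]]
```

View pics/c2.png

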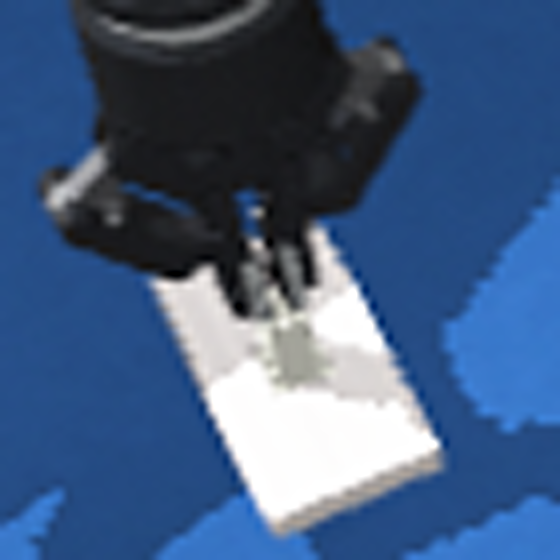

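Run:
```python
from h import *
im,d=robot.get_image("scene");np.save("s2.npy",d)
Q=cloud("scene",d)
for v in range(228,250,2):
    print(v,[tuple(int(x) for x in Q[v,u].round()) for u in range(234,250,2)])
s=robot.read_state();print(s["tool_pos"],s["width"],s["force"],s["qpos"])
```

```text
228 [(490, -213, 143), (492, -209, 140), (414, -128, -1), (482, -186, 107), (501, -196, 130), (500, -189, 121), (498, -180, 109), (506, -180, 115)]
230 [(489, -215, 136), (492, -210, 132), (419, -135, 0), (484, -189, 102), (495, -193, 114), (500, -190, 114), (498, -181, 102), (445, -120, -2)]
232 [(488, -216, 128), (487, -208, 117), (490, -204, 115), (483, -190, 95), (497, -196, 109), (500, -192, 108), (459, -144, 26), (448, -126, -3)]
234 [(485, -215, 116), (487, -210, 111), (489, -204, 106), (476, -185, 75), (496, -197, 101), (495, -189, 91), (496, -183, 85), (467, -147, 24)]
236 [(472, -204, 86), (485, -210, 101), (487, -204, 96), (452, -164, 27), (496, -199, 95), (497, -193, 89), (499, -187, 82), (471, -152, 24)]
238 [(441, -178, 26), (483, -209, 90), (489, -208, 92), (491, -203, 88), (491, -196, 79), (495, -193, 78), (495, -186, 69), (475, -158, 23)]
240 [(444, -183, 24), (481, -209, 80), (482, -204, 74), (489, -203, 77), (482, -189, 56), (496, -195, 73), (476, -169, 27), (479, -164, 23)]
242 [(448, -189, 24), (452, -185, 23), (484, -207, 70), (489, -205, 71), (485, -194, 54), (491, -192, 56), (477, -171, 21), (481, -168, 20)]
244 [(452, -194, 23), (457, -192, 24), (462, -189, 23), (487, -205, 60), (489, -199, 54), (490, -194, 48), (478, -174, 15), (487, -176, 24)]
246 [(456, -199, 23), (462, -198, 26), (467, -195, 25), (474, -195, 29), (488, -201, 46), (490, -195, 40), (492, -190, 35), (492, -182, 25)]
248 [(458, -204, 20), (465, -202, 23), (470, -200, 24), (473, -195, 19), (485, -199, 32), (491, -198, 35), (492, -192, 27), (493, -185, 19)]
[ 482.92103724 -192.68693059   28.15600573] 4.976311429508561 [-0.24416551 -0.3358478   0.55907632] [-4.01824428e-01  4.04685206e-01  1.91980051e+00  1.17829784e-04
  8.17140923e-01 -1.39186532e+00]
```

The depth map shows the closed fingertips at z ≈ 59, just above the post top, although the TCP reads 28. The real tips are therefore about 30 mm higher than the TCP reading, and horizontally they are where they should be. I'll reopen, go 27 mm lower and close again.

>>> jog_arm(
  commands=[
    [0, 0, 0, 0, 50],
    [0, 0, 0, 0, 50],
    [0, 0, 0, 0, 50],
    [0, 0, 12, 0, 50],
    [0, 0, 8, 0, 50],
  ],
)

```text
clock: 4.87
tool_pos: [483.0, -192.7, 7.9]
orientation: [0.286, 0.958, 0.0, 0.0]
force: [-0.8, 1.0, -0.3]
width: 50.1
finger_force: 0.0
```

>>> jog_arm(
  commands=[
    [0, 0, 4, 0, 50],
    [0, 0, 3, 0, 50],
    [0, 0, 0, 0, 30],
    [0, 0, 0, 0, 20],
    [0, 0, 0, 0, 5],
  ],
)

```text
clock: 5.28
tool_pos: [483.3, -192.7, 1.5]
orientation: [0.286, 0.958, 0.0, 0.0]
force: [0.2, -1.5, -0.4]
width: 14.7
finger_force: 54.1
```

>>> jog_arm(
  commands=[
    [0, 0, 0, 0, 5],
    [0, 0, 0, 0, 5],
    [0, 0, 0, 0, 5],
    [0, 0, 0, 0, 5],
  ],
)

```text
clock: 5.62
tool_pos: [483.3, -192.8, 1.5]
orientation: [0.286, 0.958, 0.0, 0.0]
force: [0.8, -0.5, 0.0]
width: 14.6
finger_force: 58.8
```

The post is gripped at 59 N and 14.6 mm. Lifting it.

>>> jog_arm(
  commands=[
    [0, 0, -5, 0, 5],
    [0, 0, -12, 0, 5],
    [0, 0, -20, 0, 5],
    [0, 0, -20, 0, 5],
    [0, 0, -20, 0, 5],
  ],
)

```text
clock: 6.03
tool_pos: [482.1, -192.4, 78.8]
orientation: [0.286, 0.958, 0.0, -0.001]
force: [0.3, -0.6, -2.7]
width: 14.5
finger_force: 58.7
```

>>> jog_arm(
  commands=[
    [0, 0, -15, 0, 5],
    [0, 0, -8, 0, 5],
    [0, 0, 0, 0.056, 5],
    [0, 0, 0, 0.056, 5],
    [0, 0, 0, 0, 5],
  ],
)

```text
clock: 6.45
tool_pos: [482.3, -192.4, 100.9]
orientation: [0.34, 0.94, 0.0, -0.001]
force: [0.1, 0.4, -2.2]
width: 14.7
finger_force: 58.7
```

Run:
```python
from h import *
to(485.8,144.1,None,140.3)
im,d=robot.get_image("scene")
rects("scene",d,(483,-192),75,[(112,122),(114,128)])
a=cv2.resize(im[170:270,180:310],(780,600),interpolation=cv2.INTER_CUBIC)
cv2.imwrite("pics/c3.png",a)
```

```text
tcp [ 482.3 -192.4  100.9] yaw 140.26 turn -0.0007 tx,ty 212.2 261.2 tz None t 6.45 F [ 0.1  0.4 -2.2]
scene 112 122 186 [array([ 481.9, -193.2]), array([ 61.8, 121.1]), np.float64(50.6)]
scene 114 128 586 [array([ 482.1, -193. ]), array([ 61.9, 121.3]), np.float64(50.2)]
```

View pics/c3.png

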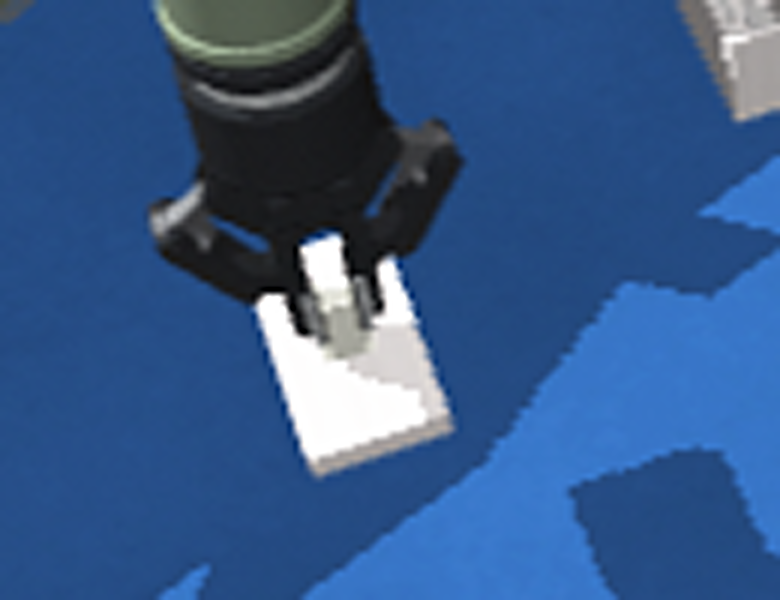

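The crop shows both lids hanging level and nested from the gripped post, which is at (335, 330). Carrying them to the tin.

>>> jog_arm(
  commands=[
    [8, 10, 0, 0, 5],
    [18, 22, 0, 0, 5],
    [18, 22, 0, 0, 5],
    [18, 22, 0, 0, 5],
    [18, 22, 0, 0, 5],
  ],
)

```text
clock: 6.92
tool_pos: [483.2, -64.3, 100.8]
orientation: [0.339, 0.941, 0.0, -0.001]
force: [0.3, 0.3, -2.0]
width: 14.6
finger_force: 58.8
```

>>> jog_arm(
  commands=[
    [18, 22, 0, 0, 5],
    [18, 22, 0, 0, 5],
    [18, 22, 0, 0, 5],
    [18, 22, 0, 0, 5],
    [18, 22, 0, 0, 5],
  ],
)

```text
clock: 7.33
tool_pos: [484.0, 77.9, 100.9]
orientation: [0.339, 0.941, -0.0, -0.001]
force: [0.5, 0.8, -1.8]
width: 14.4
finger_force: 58.8
```

>>> jog_arm(
  commands=[
    [18, 22, 0, 0, 5],
    [14, 18, 0, 0, 5],
    [6, 8, 0, 0, 5],
    [0, 0, 0, 0, 5],
    [0, 0, 0, 0, 5],
  ],
)

```text
clock: 7.75
tool_pos: [485.8, 137.1, 100.9]
orientation: [0.339, 0.941, -0.001, -0.0]
force: [-0.7, -0.5, -2.1]
width: 14.1
finger_force: 58.8
```

Run:
```python
from h import *
to(486.3,144.2,None,140.3)
for n in("scene","top"):
    im,d=robot.get_image(n)
    p=st()[0]
    rects(n,d,p[:2],75,[(112,128)]);rects(n,d,(486,144),75,[(44,66)])
```

```text
tcp [485.8 137.1 100.9] yaw 140.42 turn 0.0021 tx,ty 4.1 5.8 tz None t 7.75 F [-0.7 -0.5 -2.1]
scene 112 128 441 [array([486.1, 134.7]), array([ 62.8, 119.4]), np.float64(50.5)]
scene 44 66 128 [array([488.5, 141.9]), array([ 49.3, 105.1]), np.float64(51.1)]
top 112 128 199 [array([474.8, 130.6]), array([ 46.4, 127.9]), np.float64(26.8)]
```

>>> jog_arm(
  commands=[
    [4, 6, 0, 0, 5],
    [0, 0, 0, 0, 5],
    [0, 0, 0, 0, 5],
  ],
)

```text
clock: 8.1
tool_pos: [487.3, 144.0, 101.3]
orientation: [0.34, 0.941, 0.0, 0.0]
force: [0.5, -0.1, -3.3]
width: 14.6
finger_force: 58.8
```

Run:
```python
from h import *
to(486.3,144.2,None,140.3)
for i in range(3):
    im,d=robot.get_image("scene")
    p=st()[0]
    rects("scene",d,p[:2],75,[(108,130)])
cv2.imwrite("pics/c4.png",cv2.resize(im[100:200,240:370],(780,600),interpolation=cv2.INTER_CUBIC))
Q=cloud("scene",d)
# compare cover edges against grasp frame: project extents along long/short axes
m=(np.hypot(Q[...,0]-p[0],Q[...,1]-p[1])<75)&(Q[...,2]>108)&(Q[...,2]<130)
a=np.radians(-39.7);X=(Q[m][:,:2]-p[:2])@np.array([[np.cos(a),-np.sin(a)],[np.sin(a),np.cos(a)]])
print(X.min(0).round(1),X.max(0).round(1),np.percentile(X,[1,99],axis=0).round(1).tolist())
```

```text
tcp [487.3 144.  101.3] yaw 140.27 turn -0.0005 tx,ty 0.9 -0.5 tz None t 8.1 F [ 0.5 -0.1 -3.3]
scene 108 130 459 [array([486.2, 143. ]), array([ 63.1, 122.8]), np.float64(50.2)]
scene 108 130 459 [array([488. , 141.6]), array([ 63.6, 120.4]), np.float64(49.4)]
scene 108 130 459 [array([486.6, 141.8]), array([ 63.2, 123.1]), np.float64(50.4)]
[-60.5 -33.6] [62.6 29.7] [[-56.7, -33.1], [59.7, 28.6]]
```

View pics/c4.png

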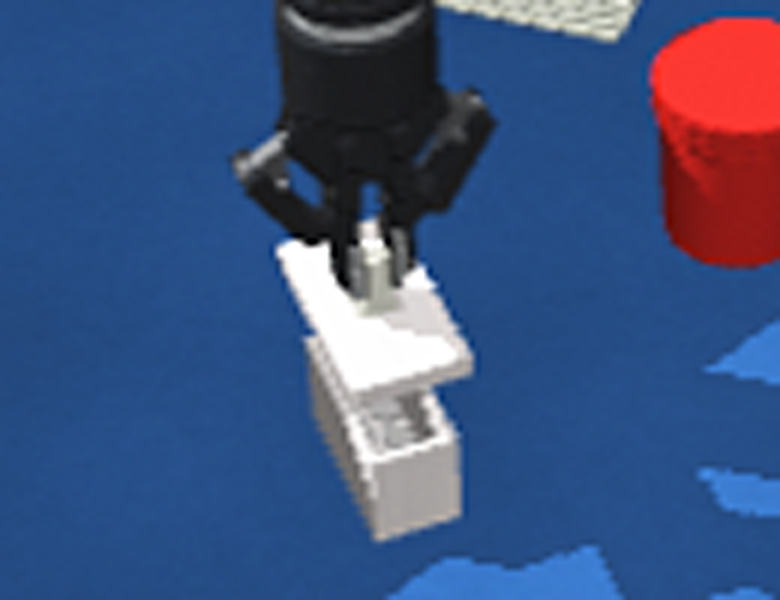

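The crop shows the lids above the tin, parallel and centred, with the tin mouth at (400, 430). The offset is about 1 mm. Lowering to just above the rim.

>>> jog_arm(
  commands=[
    [1, 0, 8, 0, 5],
    [0, 0, 12, 0, 5],
    [0, 0, 10, 0, 5],
    [0, 0, 5, 0, 5],
    [0, 0, 0, 0, 5],
  ],
)

```text
clock: 8.67
tool_pos: [485.1, 144.6, 64.6]
orientation: [0.34, 0.941, -0.001, -0.001]
force: [0.1, 0.4, -2.5]
width: 14.4
finger_force: 58.8
```

>>> jog_arm(
  commands=[
    [0, 0, 2, 0, 5],
    [0, 0, 2, 0, 5],
    [0, 0, 2, 0, 5],
    [0, 0, 0, 0, 5],
  ],
)

```text
clock: 9.0
tool_pos: [486.3, 145.0, 60.1]
orientation: [0.339, 0.941, 0.0, 0.0]
force: [0.1, 0.1, -2.4]
width: 14.7
finger_force: 58.8
```

No contact so far, and the foot is already about 1 mm below the rim plane. Going on down.

>>> jog_arm(
  commands=[
    [0, 0, 2, 0, 5],
    [0, 0, 2, 0, 5],
    [0, 0, 0, 0, 5],
  ],
)

```text
clock: 9.25
tool_pos: [486.1, 144.9, 55.9]
orientation: [0.339, 0.941, -0.0, -0.0]
force: [-0.4, -0.0, -2.4]
width: 14.5
finger_force: 58.8
```

>>> jog_arm(
  commands=[
    [0, 0, 1.5, 0, 5],
    [0, 0, 1.5, 0, 5],
    [0, 0, 0, 0, 5],
  ],
)

```text
clock: 9.5
tool_pos: [486.2, 144.9, 52.9]
orientation: [0.339, 0.941, -0.0, -0.0]
force: [0.2, 0.1, -2.3]
width: 14.6
finger_force: 58.8
```

>>> jog_arm(
  commands=[
    [0, 0, 1, 0, 5],
    [0, 0, 0, 0, 5],
  ],
)

```text
clock: 9.67
tool_pos: [486.3, 145.0, 52.1]
orientation: [0.339, 0.941, -0.0, -0.0]
force: [-0.0, 0.0, -3.0]
width: 14.8
finger_force: 58.8
```

>>> jog_arm(
  commands=[
    [0, 0, 0.7, 0, 5],
    [0, 0, 0, 0, 5],
  ],
)

```text
clock: 9.83
tool_pos: [486.5, 145.0, 51.6]
orientation: [0.34, 0.941, 0.0, 0.0]
force: [-1.1, -0.1, -1.3]
width: 14.7
finger_force: 58.8
```

>>> jog_arm(
  commands=[
    [0, 0, 0.6, 0, 5],
    [0, 0, 0, 0, 5],
    [0, 0, 0, 0, 5],
  ],
)

```text
clock: 10.08
tool_pos: [486.6, 145.1, 51.5]
orientation: [0.339, 0.941, 0.0, 0.0]
force: [-2.0, 0.6, 5.2]
width: 14.6
finger_force: 59.6
```

>>> jog_arm(
  commands=[
    [0, 0, 0.4, 0, 5],
    [0, 0, 0, 0, 5],
    [0, 0, 0, 0, 5],
  ],
)

```text
clock: 10.33
tool_pos: [486.6, 145.2, 51.4]
orientation: [0.34, 0.941, 0.0, 0.0]
force: [-2.5, 0.1, 7.7]
width: 14.7
finger_force: 60.1
```

The lid is seated: contact force came at TCP z 51.5, as expected for fully home. Letting go of the post.

>>> jog_arm(
  commands=[
    [0, 0, 0, 0, 18],
    [0, 0, 0, 0, 22],
    [0, 0, 0, 0, 40],
    [0, 0, 0, 0, 40],
    [0, 0, 0, 0, 40],
  ],
)

```text
clock: 10.75
tool_pos: [486.4, 145.0, 50.3]
orientation: [0.34, 0.941, -0.0, -0.0]
force: [-0.3, 0.6, -0.2]
width: 40.0
finger_force: 0.0
```

>>> jog_arm(
  commands=[
    [0, 0, -15, 0, 85],
    [0, 0, -25, 0, 85],
    [0, 0, -20, 0, 85],
    [0, 0, 0, 0, 85],
    [0, 0, 0, 0, 85],
  ],
)

```text
clock: 11.17
tool_pos: [487.1, 145.2, 111.3]
orientation: [0.34, 0.941, 0.001, 0.001]
force: [1.3, 0.6, 0.7]
width: 85.2
finger_force: 0.0
```

Run:
```python
from h import *
to(486,145,None,140.3)
im,d=robot.get_image("scene");np.save("s5.npy",d)
rects("scene",d,(486,144),75,[(62,82),(66,82)])
cv2.imwrite("pics/c5.png",cv2.resize(im[90:200,240:370],(700,592),interpolation=cv2.INTER_CUBIC))
Q=cloud("scene",d);m=(np.hypot(Q[...,0]-486,Q[...,1]-144)<45)
k=m&(Q[...,2]>66)&(Q[...,2]<82);A=Q[k];print("cover top",np.median(A[:,2]),np.linalg.lstsq(np.c_[A[:,:2]-A[:,:2].mean(0),np.ones(len(A))],A[:,2],rcond=None)[0])
k=(np.hypot(Q[...,0]-486,Q[...,1]-144)<14)&(Q[...,2]>98)&(Q[...,2]<112);print("post top",k.sum(),np.median(Q[k],axis=0).round(1))
k=(np.hypot(Q[...,0]-486,Q[...,1]-144)<70)&(Q[...,2]>112);print("lowest gripper",np.percentile(Q[k][:,2],[0,1,3,10]).round(1))
```

```text
tcp [487.1 145.2 111.3] yaw 140.31 turn 0.0001 tx,ty 0.7 -0.8 tz None t 11.17 F [1.3 0.6 0.7]
scene 62 82 527 [array([487.1, 143.3]), array([ 64.3, 122.1]), np.float64(49.9)]
scene 66 82 499 [array([487.1, 143.3]), array([ 64.3, 122.1]), np.float64(49.9)]
cover top 74.19597753614391 [-2.45393952e-03  1.25541409e-03  7.39103734e+01]
post top 28 [487.2 143.8 104.1]
lowest gripper [156.1 176.6 205.1 237. ]
```

View pics/c5.png

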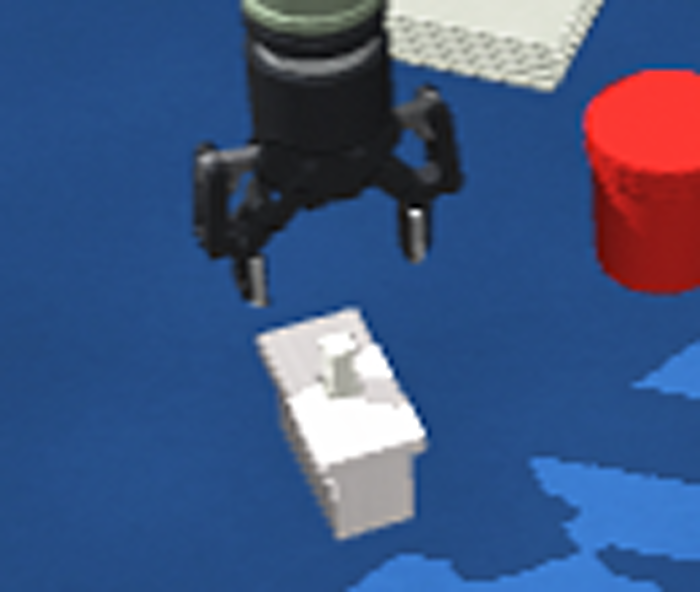

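The crop shows the cover seated flat on the tin, with its top at z ≈ 74, and the open gripper above straddling the short axis. Before going down I need to check the palm height against the post.

Run:
```python
from h import *
Q=cloud("scene",np.load("s5.npy"))
for u in(290,296,300,304,308):
    print(u,[(v,*[int(x) for x in Q[v,u].round()]) for v in range(112,136,2)])
k=(np.hypot(Q[...,0]-486,Q[...,1]-144)<85)&(Q[...,2]>112);v,u=np.nonzero(k);a=Q[k]
i=np.argsort(a[:,2])[:25];print(np.c_[u,v,a.round()][i].astype(int).tolist())
```

```text
290 [(112, 477, 109, 287), (114, 476, 110, 279), (116, 475, 110, 271), (118, 475, 109, 265), (120, 472, 113, 254), (122, 474, 109, 251), (124, 472, 111, 242), (126, 463, 124, 221), (128, 469, 114, 224), (130, 478, 100, 230), (132, 471, 109, 213), (134, 334, 307, 0)]
296 [(112, 496, 110, 293), (114, 498, 107, 289), (116, 498, 106, 282), (118, 485, 125, 258), (120, 485, 124, 251), (122, 488, 118, 249), (124, 488, 117, 243), (126, 489, 115, 237), (128, 337, 344, 1), (130, 341, 337, -1), (132, 347, 327, -1), (134, 351, 321, -5)]
300 [(112, 508, 112, 296), (114, 509, 110, 291), (116, 510, 108, 286), (118, 493, 133, 255), (120, 492, 133, 247), (122, 497, 126, 247), (124, 492, 132, 234), (126, 490, 135, 223), (128, 352, 348, 4), (130, 355, 343, -1), (132, 358, 336, -4), (134, 364, 327, -3)]
304 [(112, 515, 120, 293), (114, 515, 121, 285), (116, 512, 124, 275), (118, 500, 143, 250), (120, 500, 143, 243), (122, 500, 142, 237), (124, 502, 138, 232), (126, 496, 147, 216), (128, 364, 357, 2), (130, 367, 350, -2), (132, 375, 337, 2), (134, 380, 328, 1)]
308 [(112, 522, 131, 287), (114, 523, 129, 
[... 192 characters left out ...]
, 0), (134, 390, 338, -2)]
[[287, 146, 458, 106, 156], [316, 138, 518, 176, 157], [318, 138, 525, 176, 159], [314, 134, 506, 186, 160], [289, 146, 466, 105, 160], [315, 136, 514, 178, 162], [287, 145, 459, 104, 162], [317, 138, 525, 169, 165], [288, 145, 464, 103, 165], [318, 137, 527, 173, 166], [317, 137, 524, 172, 166], [319, 135, 525, 182, 167], [315, 135, 515, 176, 167], [316, 137, 522, 170, 167], [287, 144, 461, 103, 168], [289, 145, 468, 102, 168], [288, 144, 463, 104, 168], [286, 145, 460, 97, 168], [288, 146, 468, 96, 168], [284, 142, 449, 105, 169], [317, 136, 523, 173, 169], [286, 144, 459, 100, 170], [319, 134, 525, 183, 170], [318, 136, 527, 173, 170], [314, 132, 508, 183, 171]]
```

The palm underside is about 108 mm above the TCP reading, so at TCP z ≈ 14 it clears the post top by about 15 mm. Descending around the cover.

>>> jog_arm(
  commands=[
    [0, 0, 25, 0, 85],
    [0, 0, 25, 0, 85],
    [0, 0, 20, 0, 85],
    [0, 0, 10, 0, 85],
    [0, 0, 0, 0, 85],
  ],
)

```text
clock: 11.63
tool_pos: [483.7, 144.2, 27.5]
orientation: [0.34, 0.941, -0.002, -0.003]
force: [-0.2, 0.3, 0.3]
width: 84.8
finger_force: 0.0
```

>>> jog_arm(
  commands=[
    [0, 0, 8, 0, 85],
    [0, 0, 5, 0, 85],
    [0, 0, 4, 0, 85],
    [0, 0, 0, 0, 85],
  ],
)

```text
clock: 11.97
tool_pos: [486.2, 144.9, 13.2]
orientation: [0.34, 0.941, -0.0, -0.0]
force: [-0.5, 0.5, 0.2]
width: 85.2
finger_force: 0.0
```

>>> jog_arm(
  commands=[
    [0, 0, 0, 0, 70],
    [0, 0, 0, 0, 66],
    [0, 0, 0, 0, 63],
    [0, 0, 0, 0, 60],
    [0, 0, 0, 0, 58],
  ],
)

```text
clock: 12.38
tool_pos: [486.6, 145.0, 14.4]
orientation: [0.339, 0.941, 0.0, 0.0]
force: [-1.3, -0.3, 6.3]
width: 61.0
finger_force: 64.2
```

>>> jog_arm(
  commands=[
    [0, 0, 0, 0, 50],
    [0, 0, 0, 0, 50],
    [0, 0, 0, 0, 50],
    [0, 0, 0, 0, 50],
  ],
)

```text
clock: 12.72
tool_pos: [486.6, 145.0, 14.4]
orientation: [0.339, 0.941, 0.0, 0.0]
force: [-1.1, -1.2, 5.5]
width: 60.6
finger_force: 64.2
```

The cover is gripped at 62 mm nominal. Lifting it straight up, slowly at first.

>>> jog_arm(
  commands=[
    [0, 0, -2, 0, 50],
    [0, 0, -3, 0, 50],
    [0, 0, -4, 0, 50],
    [0, 0, -6, 0, 50],
    [0, 0, 0, 0, 50],
  ],
)

```text
clock: 13.13
tool_pos: [487.2, 145.2, 29.7]
orientation: [0.34, 0.941, 0.001, 0.001]
force: [-0.2, -0.3, -0.3]
width: 61.0
finger_force: 65.7
```

>>> jog_arm(
  commands=[
    [0, 0, -15, 0, 50],
    [0, 0, -20, 0, 50],
    [0, 0, -20, 0, 50],
    [0, 0, -20, 0, 50],
    [0, 0, -15, 0, 50],
  ],
)

```text
clock: 13.55
tool_pos: [486.8, 145.1, 120.2]
orientation: [0.34, 0.941, 0.001, 0.001]
force: [0.2, 0.5, -1.1]
width: 60.6
finger_force: 66.0
```

>>> jog_arm(
  commands=[
    [0, 0, -5, 0, 50],
    [0, 0, 0, 0, 50],
    [0, 0, 0, 0, 50],
    [0, 0, 0, 0, 50],
    [0, 0, 0, 0, 50],
  ],
)

```text
clock: 13.97
tool_pos: [485.5, 144.8, 122.3]
orientation: [0.34, 0.941, -0.001, -0.001]
force: [-1.5, -0.3, -3.2]
width: 61.0
finger_force: 66.1
```

Run:
```python
from h import *
to(486,145,None,140.3)
im,d=robot.get_image("scene")
cv2.imwrite("pics/c6.png",cv2.resize(im[90:200,240:370],(700,592),interpolation=cv2.INTER_CUBIC))
rects("scene",d,(486,144),75,[(172,190),(60,80)])
Q=cloud("scene",d);r=np.hypot(Q[...,0]-486,Q[...,1]-144)
k=(r<55)&(Q[...,2]>165)&(Q[...,2]<190);A=Q[k];print("cover",k.sum(),np.median(A[:,2]),np.linalg.lstsq(np.c_[A[:,:2]-A[:,:2].mean(0),np.ones(len(A))],A[:,2],rcond=None)[0])
k=(r<55)&(Q[...,2]>62)&(Q[...,2]<78);print("plate",k.sum(),np.median(Q[k][:,2]))
k=(r<14)&(Q[...,2]>85)&(Q[...,2]<125);print("post",k.sum(),Q[k].max(0).round(1) if k.any() else "")
```

```text
tcp [485.5 144.8 122.3] yaw 140.31 turn 0.0001 tx,ty -0.2 0.5 tz None t 13.97 F [-1.5 -0.3 -3.2]
scene 172 190 508 [array([490.3, 137.4]), array([ 86. , 113.8]), np.float64(38.0)]
scene 60 80 349 [array([487.4, 143.6]), array([ 53.2, 110.7]), np.float64(50.2)]
cover 454 181.13630985875528 [1.05095501e-02 1.96368882e-02 1.80782266e+02]
plate 325 67.79363939301311
post 50 [498.9 152.7 108.9]
```

View pics/c6.png

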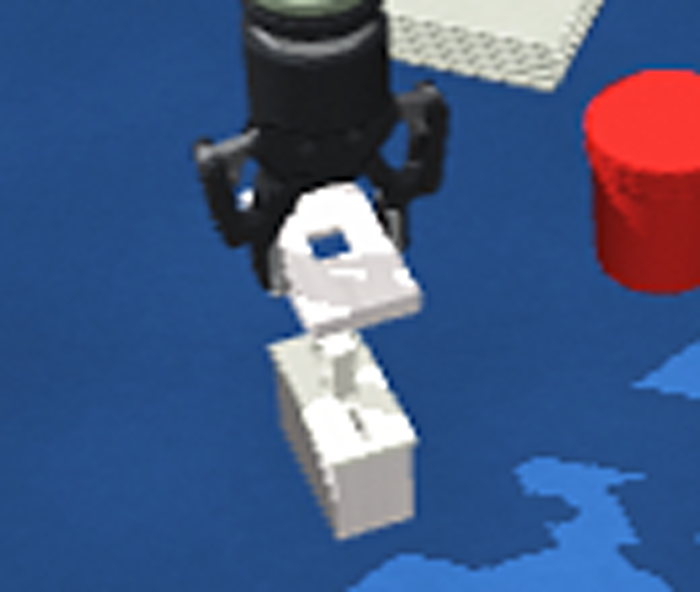

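The crop shows the slotted inner lid home on the tin, with its plate top at z ≈ 68. The outer lid is held level above it with its top at z ≈ 181, about 68 mm clear of the post. I'll let it settle and hand in.

>>> jog_arm(
  commands=[
    [0, 0, 0, 0, 50],
    [0, 0, 0, 0, 50],
    [0, 0, 0, 0, 50],
    [0, 0, 0, 0, 50],
    [0, 0, 0, 0, 50],
  ],
)

```text
clock: 14.43
tool_pos: [486.4, 145.0, 123.5]
orientation: [0.34, 0.941, 0.0, 0.0]
force: [-0.1, -0.2, -0.8]
width: 61.1
finger_force: 66.1
```

```bash
python3 -c "
from cell import robot
print(robot.hand_in())"
```

```text
the job is handed in; nothing more can be done
None
```

Job handed in at about 14.4 s, verdict not shown: the slotted inner lid is fully home on the tin, and the gripper holds the outer lid level about 68 mm above the post top.

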